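Drive the stuck aperture insert out of the collimator

TASK

The brass aperture insert is stuck in the underside of the collimator standing on its extraction stand. From the rack take the drift that fits down the hole in the collimator's top yet cannot slip through the insert's own aperture, and push the insert straight down with it until it drops free onto the white pad below: gently, without jamming the drift hard on the collimator or ramming the insert into the pad. Then put the drift back into its empty hole in the rack, and leave the other drifts, the spare insert, the sample pot and the tin where they are.

Things in the scene. Friction and masses are not known exactly. Their poses are not given: they have to be found in the camera images.
- collimator: Fixed round grey metal body, 80 mm across, its underside 34 mm and its top 90 mm above the desk, on two dark rails (each 18 mm wide, along x) over a 116 x 106 mm base plate. Origin on the desk under its centre, z up, x along the open gap between the rails. Four spring plungers in its wall (balls 37 mm above the desk) grip the insert.
- bore_mouth (a point): Centre of the mouth of the 15.6 mm hole in the collimator's top face, 90 mm above the desk, in a flat steel boss of 36 mm diameter. The vertical hole runs down to a step 64 mm above the desk; below the step the bore is 31.6 mm wide and open at the underside (34 mm above the desk).
- insert_center (a point): Centre (half-way up) of the stuck brass insert: a ring 30 mm across, 24 mm high, with a 10 mm aperture on its vertical axis. It starts with its top 3.5 to 5.5 mm below the step in the bore. The plungers hold it by friction: sliding it takes a steady push of about 7 to 18 N, and it falls by itself once its top is below the balls (37 mm above the desk).
- pad_top (a point): Centre of the firm, slippery white plastic pad under the bore, its upper face 6.5 mm above the desk. With the insert lying on it, the insert's top is 30.5 mm above the desk.
- rack: Fixed open aluminium rack, 186 mm long along its y axis, 52 mm deep, base plate 80 x 192 mm; the top plate's upper face is 102 mm above the desk. Origin on the desk under its centre. Three drifts hang upright in it by their guards; they look alike but for the shank (8, 14 or 20 mm thick).
- rack_hole0 (a point): Centre of the rack's hole at its -y end, in the upper face of the top plate (24 mm hole; the holes stand 62 mm apart).
- rack_hole1 (a point): The same for the middle hole.
- rack_hole2 (a point): The same for the hole at the rack's +y end.
- drift_mid_handle (a point): Centre of the handle of the drift with the 14 mm shank: black ribbed round handle, 22 mm across, 45 mm high, a 3 mm steel button on top; under it a steel guard disc 34 mm across, 5 mm thick (its underside 27.5 mm below the handle's centre); below that the shank, tip chamfered 1 mm. The shank is clamped in the handle anywhere from 64 to 90 mm of stick-out, firmly. z runs from tip to handle.
- drift_thin_handle (a point): Centre of the handle of the drift with the 8 mm shank (74 mm long), which would slip through the insert's aperture.
- drift_thick_handle (a point): Centre of the handle of the drift with the 20 mm shank (74 mm long), which does not enter the collimator's hole.
- spare_insert: A spare brass insert standing on the desk: 30 mm across, 24 mm high, 18 mm aperture; origin under its centre. To be left alone.
- pot_by: Sample pot with ribbed white cap, 50 mm across, 54 mm high; origin under its centre. To be left alone.
- tin_by: Round flat tin with a slip lid, 66 mm across, 24 mm high; origin under its centre. To be left alone.
Not all that is in view belongs to the job. What is shaped like the part that bears drift_mid_handle but brown or orange is not meant.

How it is judged:
On the way, in this order (a step that is already met when the one before it is completed fails the run):
1. the 14 mm drift, down the collimator's hole, bears on the insert (contact force between drift_mid and insert above 2 N and z of drift_mid_handle in the frame of collimator below 0.185 m and horizontal distance between drift_mid_handle and bore_mouth below 0.012 m), for 0.05 s.
2. the insert has dropped out of the bore while the drift is still down the hole (z of insert_center in the frame of collimator below 0.021 m and z of drift_mid_handle in the frame of collimator below 0.17 m and horizontal distance between drift_mid_handle and bore_mouth below 0.012 m), for 0.1 s.
At the end, for the whole second after the job is handed in: The insert lies flat (within 0.15 rad), at rest on the pad, clear of the bore (centre lower than 21 mm above the desk, within 30 mm of the bore's axis); the 14 mm drift hangs upright (within 0.1 rad) and at rest in the rack's empty hole, guard on the top plate (within 4 mm) (z of insert_center in the frame of collimator below 0.021 m and horizontal distance between insert_center and bore_mouth below 0.03 m and angle between insert_center's own z axis and vertical below 0.15 rad and linear speed of each of insert, drift_mid below 0.02 m/s and (horizontal distance between drift_mid_handle and rack_hole0 below 0.012 m or horizontal distance between drift_mid_handle and rack_hole1 below 0.012 m or horizontal distance between drift_mid_handle and rack_hole2 below 0.012 m) and z of drift_mid_handle in the frame of rack below 0.1335 m and angle between drift_mid_handle's own z axis and vertical below 0.1 rad); the robot touches nothing.
It fails at once if a drift is jammed on the collimator with more than 25 N (contact force between any of drift_mid, drift_thick, drift_thin and collimator above 25 N).
It fails at once if the insert is pushed with more than 25 N (rammed into the pad) (contact force between drift_mid and insert above 25 N).
It fails at once if another drift is taken out of its place (distance of any of drift_thin_handle, drift_thick_handle from where it was at the start of the episode above 0.02 m).
It fails at once if a bystander is moved (distance of any of spare_insert, pot_by, tin_by from where it was at the start of the episode above 0.02 m).
It also fails if it takes over 67 s, if anything falls off the work surface, if the arm or the gripper's body presses on something with over 40 N, if the wrist force passes 120 N, or if a joint passes its speed limit or range.

ROBOT

A 6-joint arm with a two-finger parallel gripper is mounted at the origin on a cart in front of the work surface, level with it; the furniture and walls round the work are solid. World frame = base frame: x ahead of the robot, y to its left, z up, the work surface at z = 0. Lengths are in m, angles in rad, forces in N, time in s.
With the tool pointing down it reaches from about 0.35 to 0.975 m from the base axis. Payload 17.4 kg.
Tool frame: the origin (TCP) lies midway between the tips of the shut fingers; the grasp point (between the pads) lies 19 mm behind it; x points along the fingers, y is the direction in which the jaws open and shut, and the axes are right-handed (so a half turn about x gives the same grasp; the last joint's range is limited). The gripper opens to 85 mm and grips with 20 to 120 N. Pads are 22 mm wide; open, the fingers measure 114 mm over their backs; the gripper's body (76 mm by 85 mm) begins 54 mm behind the grasp point. The pads swing forward as they close: fully open they stand 13 mm farther back than shut.
Start: joints at [-1.242, 0.116, 1.442, -0, 1.584, -0.038], TCP at [0.242, -0.63, 0.231] pointing down, gripper open.
Joint ranges: [-2.83, 2.83], [-0.83, 2.19], [0.07, 2.5], [-1.14, 4.28], [0.01, 3], [-2.97, 2.97]. Speed limits (rad/s): [1.89, 1.89, 2.22, 3.14, 3.14, 3.14].

INTERFACE

Orientations are given as a rotation vector (axis times angle).
In Python, from cell import bot, vision gives the robot as it stands.
- The arm moves only by the shell command python3 -m jog 'ROWS'. ROWS is JSON, a list of rows, each a list of 5 numbers: the shift along the world's x, y, z in mm, then the turn about the world's z in degrees, then the finger opening in mm, from 0 to 85.4. In form: [[tx, ty, tz, roll, jaw], ...]. A call has 1 to 8 rows; each row is the pose to reach, as a shift and turn from the pose commanded when the call began; what a row does not reach only later rows make up. A row lasts 1/12 s, in which the tool goes at most 41.7 mm and 7.16 degrees, less where a joint would pass 70% of its speed; a pose out of reach is approached as far as the arm can. A call with a gripper value outside its range is refused whole. The fingers move at their own pace and stop on an object; the grip force is fixed at half the most. Time passes only in rows, so rows that repeat a pose let the fingers close. It gives the time, the measured TCP pose, the force and the opening at its end, in the units of the state.
- bot.observe(): the state, without advancing time (a new reading comes with each control period).
- vision.get_image(name): name is "scene" or "top" or "wrist"; returns the picture (400x640x3 uint8, red, green, blue); there is no depth.
- vision.camera_info(name): a dict with "mtx" (3x3 intrinsics, pixels), "world_to_cam" (4x4, takes a point from world to camera coordinates). Camera axes: x right, y up, looking along -z (the intrinsics and any distortion apply to the point x, -y, -z); pixel columns grow to the right and rows downward; lengths in m; the calibration is good to about 2 mm. The wrist camera is an equidistant fisheye: a pixel r from the principal point sees the ray r / f radians off the axis. A picture is of the moment at which its call begins: read the wrist's pose just before it. camera_info takes no time and is no camera call; for the wrist camera it gives the pose at the moment of the call.
- bot.sign_off(): hands the job in, once; it reports no verdict.
The state is a dict: "time": time; "qpos": joint angles; "joint_velocities": joint speeds; "joint_efforts": joint torques, N m; "tcp_pos": TCP position; "tcp_rot": TCP orientation; "contact_force": force on the tool from outside, world axes, zero at the start; "torque": the same for the moment, N m; "finger_gap": finger opening in m.
Only numpy, scipy, OpenCV 4.12 (cv2) and the standard library are available. Lean on these libraries where they do the work, as an engineer would, in place of code of your own. Each camera call takes 0.05 s, during which the arm holds its last target.

## Working session

There is one attempt and no reset: what is moved stays moved. The work goes in short steps, Python scripts to look and compute and a shell command to move; the robot and the scene stay as the last step left them, time stands still between calls to the robot, and variables do not carry over. Pictures are saved under pics/ and viewed, and the job is handed in when it is done.

```bash
ls; mkdir -p pics
python3 - <<'E'
from cell import bot, vision
import cv2
print(bot.observe())
for n in ["scene","top","wrist"]:
    i=vision.get_image(n); cv2.imwrite(f"pics/{n}0.png",i[:,:,::-1]); c=vision.camera_info(n); print(n,c)
E
```

```text
pics
{'time': 0.0, 'qpos': array([-1.24177738e+00,  1.16503557e-01,  1.44225776e+00,  1.23501671e-05,
        1.58400109e+00, -3.77974860e-02]), 'joint_velocities': array([-2.79161497e-06, -1.40666191e-03,  3.78718382e-05,  7.91738101e-04,
       -6.02660195e-04, -1.70186987e-03]), 'joint_efforts': array([-1.39486459e-03, -7.31993723e+01, -6.32486343e+01, -1.42015824e-04,
        6.43397201e-03, -6.17909350e-06]), 'tcp_pos': array([ 0.242022  , -0.62991958,  0.23055499]), 'tcp_rot': array([ 2.02154674,  0.3762043 , -2.02187061]), 'contact_force': array([-0.90099737, -0.06937189, -0.01703136]), 'torque': array([-0.0395786 ,  0.0086806 , -0.00456055]), 'finger_gap': 0.08552589413235448}
scene {'mtx': array([[385.20216093,   0.        , 313.58915144],
       [  0.        , 385.20216093, 203.10665683],
       [  0.        ,   0.        ,   1.        ]]), 'world_to_cam': array([[-0.56903581, -0.82224835,  0.01029038,  0.43460024],
       [ 0.54174347, -0.36543967,  0.75694641, -0.35961913],
       [-0.61863742,  0.43630436,  0.65339593, -0.59448577],
       [ 0.        ,  0.        ,  0. 
[... 184 characters left out ...]
   ]]), 'world_to_cam': array([[-0.01687838, -0.99970504, -0.01746306,  0.14073999],
       [ 0.99796578, -0.01791776,  0.06118211, -0.58395506],
       [-0.06147697, -0.01639488,  0.99797384, -0.89709614],
       [ 0.        ,  0.        ,  0.        ,  1.        ]])}
wrist {'mtx': array([[309.70691629,   0.        , 319.67067012],
       [  0.        , 309.70691629, 199.61948803],
       [  0.        ,   0.        ,   1.        ]]), 'world_to_cam': array([[ 0.35798017, -0.9337281 , -0.00142705, -0.67481108],
       [ 0.88316853,  0.33909154, -0.32408374,  0.04207763],
       [ 0.30308999,  0.11475523,  0.94602732, -0.38099167],
       [ 0.        ,  0.        ,  0.        ,  1.        ]])}
```

View pics/scene0.png

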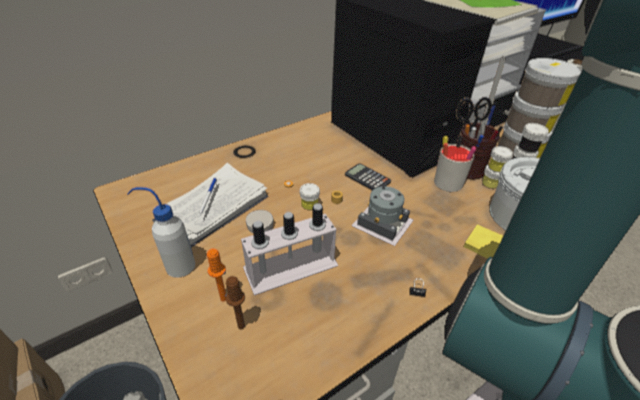

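View pics/top0.png

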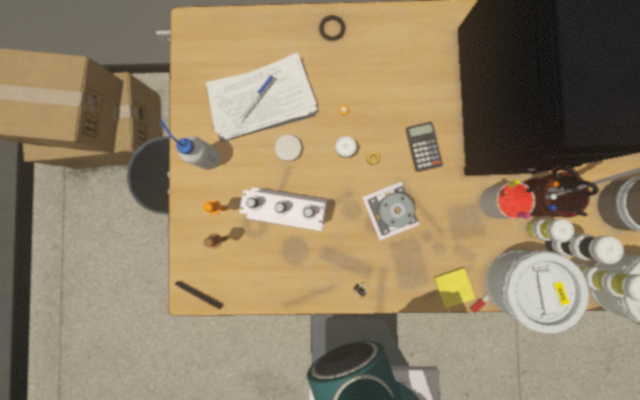

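View pics/wrist0.png

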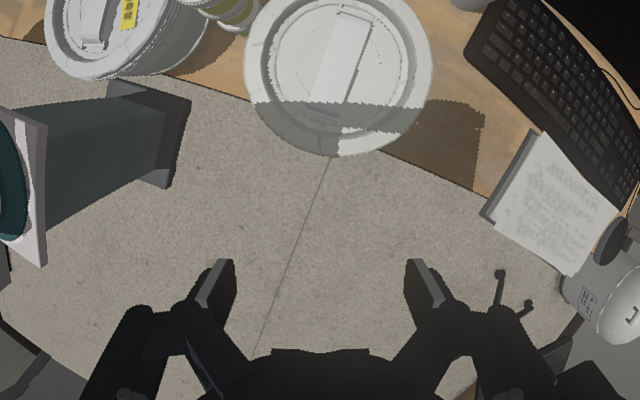

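```bash
cat > h.py <<'E'
import numpy as np, cv2
from cell import bot, vision
def ray(n,u,v,c=None):
    c=c or vision.camera_info(n); K=c["mtx"];W=np.array(c["world_to_cam"])
    if n=="wrist":
        dx,dy=(u-K[0,2])/K[0,0],(v-K[1,2])/K[1,1]; r=np.hypot(dx,dy)+1e-12
        d=np.array([np.sin(r)*dx/r,-np.sin(r)*dy/r,-np.cos(r)])
    else: d=np.array([(u-K[0,2])/K[0,0],-(v-K[1,2])/K[1,1],-1])
    R=W[:3,:3]; o=-R.T@W[:3,3]; d=R.T@d; return o,d/np.linalg.norm(d)
def onz(n,u,v,z,c=None):
    o,d=ray(n,u,v,c); return o+d*(z-o[2])/d[2]
def proj(n,p,c=None):
    c=c or vision.camera_info(n); K=c["mtx"];W=np.array(c["world_to_cam"])
    q=W[:3,:3]@np.asarray(p)+W[:3,3]; x,y,z=q[0],-q[1],-q[2]
    if n=="wrist":
        t=np.arctan2(np.hypot(x,y),z); s=t/(np.hypot(x,y)+1e-12); return K[0,2]+K[0,0]*x*s,K[1,2]+K[1,1]*y*s
    return K[0,2]+K[0,0]*x/z,K[1,2]+K[1,1]*y/z
E
python3 - <<'E'
from h import *
i=cv2.imread("pics/scene0.png"); a=cv2.resize(i[170:300,190:350],(800,650),interpolation=cv2.INTER_CUBIC)[:600]
cv2.imwrite("pics/s_rack.png",a)
cv2.imwrite("pics/s_coll.png",cv2.resize(i[170:250,320:430],None,fx=7,fy=7,interpolation=cv2.INTER_CUBIC))
t=cv2.imread("pics/top0.png"); cv2.imwrite("pics/t_all.png",cv2.resize(t[170:250,230:430],None,fx=4,fy=4,interpolation=cv2.INTER_CUBIC))
for n in("scene","top"): print(n,ray(n,320,200)[0])
for (u,v,z,l) in [(252,201,.1545,'d'),(283,207,.1545,'d'),(309,212,.1545,'d'),(397,210,.09,'coll'),(540,290,.25,'bucket'),(490,292,.25,'bucketL'),(517,200,.1,'redcup'),(346,147,.054,'pot'),(373,158,.024,'spare'),(288,147,.024,'tin')]: print(l,onz("top",u,v,z).round(3))
E
```

```text
scene [0.07435327 0.48530697 0.65617479]
top [0.52999188 0.11552753 0.93346384]
d [0.565 0.266 0.154]
d [0.551 0.2   0.154]
d [0.54  0.146 0.154]
coll [ 0.541 -0.052  0.09 ]
bucket [ 0.391 -0.272  0.25 ]
bucketL [ 0.389 -0.183  0.25 ]
redcup [ 0.559 -0.317  0.1  ]
pot [0.695 0.058 0.054]
spare [ 0.672 -0.009  0.024]
tin [0.703 0.2   0.024]
```

View pics/s_rack.png

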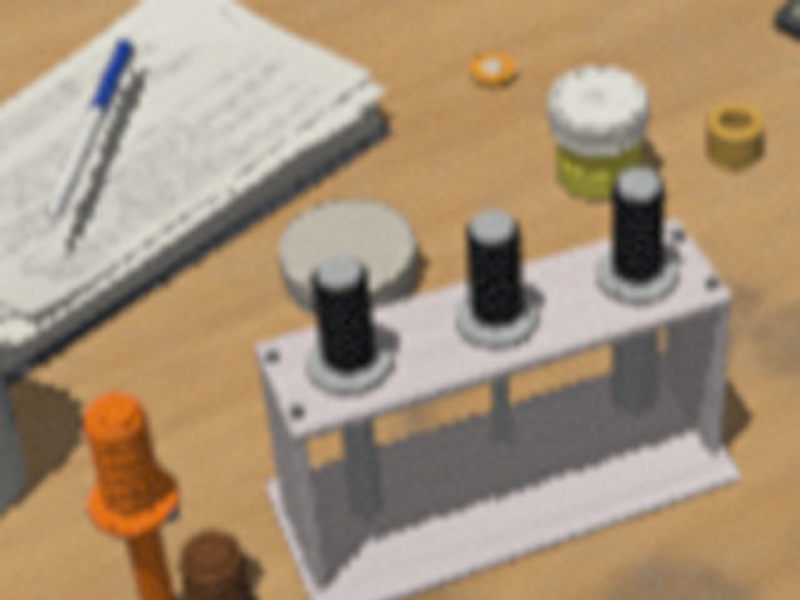

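View pics/s_coll.png

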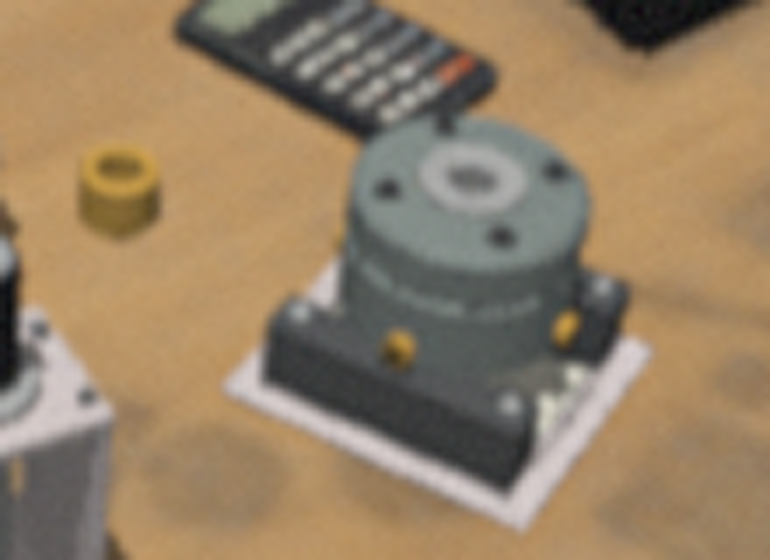

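View pics/t_all.png

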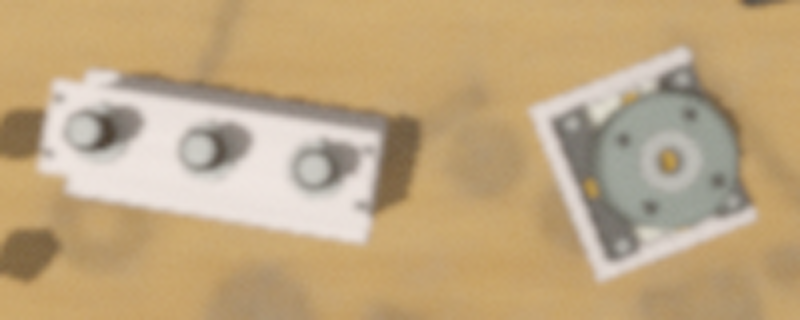

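Run:
```python
from h import *
from scipy.spatial.transform import Rotation as R
s=bot.observe(); print(R.from_rotvec(s["tcp_rot"]).as_matrix().round(3)); cw=vision.camera_info("wrist")
def tri(a,b):
    (o1,d1),(o2,d2)=a,b; A=np.c_[d1,-d2]; t=np.linalg.lstsq(A,o2-o1,rcond=None)[0]; p,q=o1+d1*t[0],o2+d2*t[1]; return ((p+q)/2).round(4),np.linalg.norm(p-q).round(4)
print("wristcam",ray("wrist",320,200)[0])
print("bucket",tri(ray("top",540,290),ray("wrist",338,70)))
print("jar",tri(ray("top",602,249),ray("scene",515,0)))
# drifts: buttons in scene crop(5x, off 190,170) and top crop (4x, off 230,170)
S=[(340,268),(492,227),(639,183)];T=[(88,131),(202,150),(317,169)]
for a,b in zip(S,T): print("drift",tri(ray("scene",190+a[0]/5,170+a[1]/4.615),ray("top",230+b[0]/4,170+b[1]/4)))
print("boss",tri(ray("scene",320+472/7,170+178/7),ray("top",230+670/4,170+160/4)))
print("boss top only",onz("top",230+670/4,170+160/4,.09), onz("scene",320+472/7,170+178/7,.09))
print("orange",tri(ray("scene",190+113/5,170+405/4.615),ray("top",211,207)))
print("tower corner",tri(ray("scene",480,45),ray("top",461,14)))
```

```text
[[-0.     0.359 -0.933]
 [ 0.001 -0.933 -0.359]
 [-1.    -0.001  0.   ]]
wristcam [ 0.3198821  -0.60063745  0.37310222]
bucket (array([ 0.3358, -0.5865, -0.2507]), np.float64(0.1107))
jar (array([ 0.4819, -0.2166,  0.4881]), np.float64(0.0106))
drift (array([0.5621, 0.2692, 0.1399]), np.float64(0.0014))
drift (array([0.5509, 0.208 , 0.1396]), np.float64(0.0016))
drift (array([0.5395, 0.1461, 0.1421]), np.float64(0.0011))
boss (array([ 0.5413, -0.0538,  0.0853]), np.float64(0.0005))
boss top only [ 0.54142054 -0.05269758  0.09      ] [ 0.53733734 -0.04961108  0.09      ]
orange (array([0.5559, 0.3651, 0.1219]), np.float64(0.0052))
tower corner (array([ 0.6308, -0.1171,  0.463 ]), np.float64(0.3129))
```

```bash
cat >> h.py <<'E'
def tri(a,b):
    (o1,d1),(o2,d2)=a,b; A=np.c_[d1,-d2]; t=np.linalg.lstsq(A,o2-o1,rcond=None)[0]; p,q=o1+d1*t[0],o2+d2*t[1]; return ((p+q)/2).round(4),np.linalg.norm(p-q).round(4)
E
python3 - <<'E'
from h import *
print("label",tri(ray("top",561,293),ray("wrist",128,15)))
S=[(340,268),(492,227),(639,183)];T=[(88,131),(202,150),(317,169)]
for a,b in zip(S,T):
  print("drift",tri(ray("scene",190+a[0]/5,170+a[1]/5),ray("top",230+b[0]/4,170+b[1]/4)), onz("top",230+b[0]/4,170+b[1]/4,.155).round(4), onz("scene",190+a[0]/5,170+a[1]/5,.155).round(4))
print("orange",tri(ray("scene",190+113/5,170+405/5),ray("top",211,207)))
# shank tip left drift, at drift axis: scene crop (364,517)
o,d=ray("scene",190+364/5,170+515/5); p=np.array([.5625,.267]); t=((p-o[:2])@d[:2])/(d[:2]@d[:2]); print("tip z",(o+t*d).round(4))
E
```

```text
label (array([ 0.3493, -0.3964,  0.1086]), np.float64(0.0116))
drift (array([0.5619, 0.2676, 0.1508]), np.float64(0.0025)) [0.5611 0.2657 0.155 ] [0.5588 0.2703 0.155 ]
drift (array([0.5509, 0.2072, 0.1492]), np.float64(0.0024)) [0.55   0.2056 0.155 ] [0.5462 0.2113 0.155 ]
drift (array([0.5395, 0.1459, 0.1502]), np.float64(0.0015)) [0.539  0.1452 0.155 ] [0.5356 0.1498 0.155 ]
orange (array([0.556 , 0.3613, 0.1375]), np.float64(0.0073))
tip z [0.5639 0.2702 0.0048]
```

```bash
python3 -c "
from h import *
print(onz('scene',412,172,0))"; python3 -m jog '[[0,0,220,0,85],[0,0,220,0,85],[0,0,220,0,85],[0,0,220,0,85],[0,0,220,0,85],[100,250,220,20,85],[100,250,220,20,85],[100,250,220,30,85]]'
```

```text
[ 0.64970104 -0.26684062  0.        ]
time: 0.82
tcp_pos: [0.2887, -0.5133, 0.445]
tcp_rot: [1.785, 0.7, -1.785]
contact_force: [1.3, -1.2, 0.4]
finger_gap: 0.0851
```

```bash
python3 -m jog '[[60,150,0,20,85],[60,150,0,20,85],[60,150,0,30,85],[60,150,0,37,85],[200,480,-60,37,85],[200,480,-60,37,85],[200,480,-60,37,85],[200,480,-60,37,85]]';python3 -m jog '[[120,500,-60,0,85],[120,500,-60,0,85],[120,500,-60,0,85],[120,500,-60,0,85],[120,500,-60,0,85],[120,500,-60,0,85],[120,500,-60,0,85],[120,500,-60,0,85]]'; python3 -c "
from h import *
from scipy.spatial.transform import Rotation as R
s=bot.observe(); M=R.from_rotvec(s['tcp_rot']).as_matrix();print(s['tcp_pos'],M.round(3),np.degrees(np.arctan2(M[1,1],M[0,1])))"
```

```text
time: 1.48
tcp_pos: [0.4127, -0.2109, 0.4172]
tcp_rot: [1.343, 1.116, -1.343]
contact_force: [0.8, -0.8, -0.5]
finger_gap: 0.0851
time: 2.15
tcp_pos: [0.4897, 0.1114, 0.3787]
tcp_rot: [1.343, 1.117, -1.342]
contact_force: [1.5, -1.5, 0.5]
finger_gap: 0.0852
[0.48969071 0.11135596 0.37872582] [[ 0.     0.983 -0.182]
 [ 0.    -0.182 -0.983]
 [-1.     0.    -0.   ]] -10.48290612207566
```

```bash
python3 -m jog '[[72,156,-80,0,85],[72,156,-80,0,85],[72,156,-80,0,85],[72,156,-80,0,85],[72,156,-80,0,85],[72,156,-80,0,85],[72,156,-80,0,85]]'
python3 - <<'E'
from h import *
print(bot.observe()["tcp_pos"])
c=vision.camera_info("wrist"); i=vision.get_image("wrist"); cv2.imwrite("pics/w1.png",i[:,:,::-1]); np.save("w1.npy",c)
E
```

```text
time: 2.73
tcp_pos: [0.5618, 0.2658, 0.2974]
tcp_rot: [1.34, 1.118, -1.344]
contact_force: [-0.4, -1.0, 0.6]
finger_gap: 0.0849
[0.56179403 0.26584784 0.29743242]
```

View pics/w1.png

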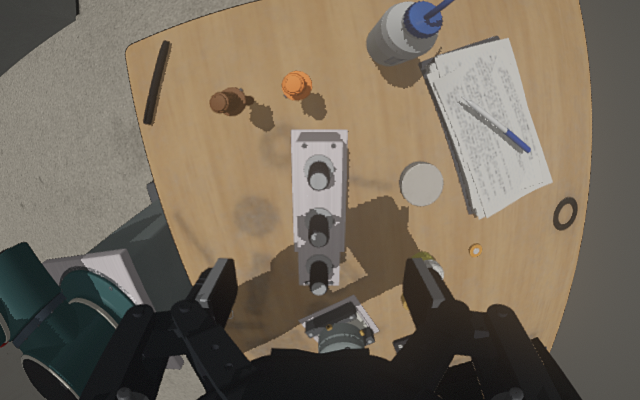

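Run:
```python
from h import *
c=np.load("w1.npy",allow_pickle=True).item()
i=cv2.imread("pics/w1.png"); cv2.imwrite("pics/w1c.png",cv2.resize(i[120:320,260:380],None,fx=3,fy=3,interpolation=cv2.INTER_CUBIC)[:600])
for u,v in [(318,184),(317,236),(319,288)]: print(onz("wrist",u,v,.155,c).round(4))
print(proj("wrist",[.5618,.2658,.2974],c),proj("wrist",[.5618,.2658,.1545],c))
```

```text
[0.5599 0.2674 0.155 ]
[0.5488 0.2135 0.155 ]
[0.539  0.1495 0.155 ]
(np.float64(320.14369664178713), np.float64(261.08531560145497)) (np.float64(320.2454080896847), np.float64(185.0529371353559))
```

View pics/w1c.png

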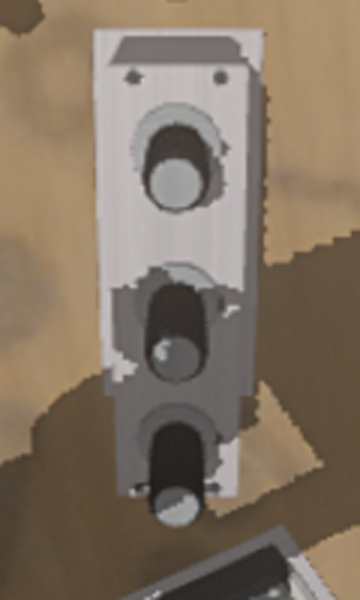

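```bash
python3 -m jog '[[-1,1,-40,0,85],[-1,1,-80,0,85],[-1,1,-120,0,85],[-1,1,-160,0,85],[-1,1,-185,0,85],[-1,1,-185,0,85]]'; python3 -m jog '[[0,0,0,0,40],[0,0,0,0,20],[0,0,0,0,15],[0,0,0,0,15],[0,0,0,0,15],[0,0,0,0,15],[0,0,0,0,15],[0,0,0,0,15]]'
python3 - <<'E'
from h import *
s=bot.observe();print(s["tcp_pos"],s["finger_gap"])
c=vision.camera_info("wrist"); i=vision.get_image("wrist"); cv2.imwrite("pics/w2.png",i[:,:,::-1]); np.save("w2.npy",c)
i=vision.get_image("scene"); cv2.imwrite("pics/s2.png",cv2.resize(i[130:300,180:380,::-1],None,fx=3.5,fy=3.5))
E
```

```text
time: 3.28
tcp_pos: [0.5589, 0.2642, 0.1092]
tcp_rot: [1.339, 1.118, -1.349]
contact_force: [-1.0, -0.2, -0.3]
finger_gap: 0.0853
time: 3.95
tcp_pos: [0.5613, 0.2663, 0.1154]
tcp_rot: [1.344, 1.116, -1.341]
contact_force: [-2.6, -1.7, 7.6]
finger_gap: 0.0206
[0.56132689 0.26633803 0.11542529] 0.020641456687744017
```

View pics/w2.png

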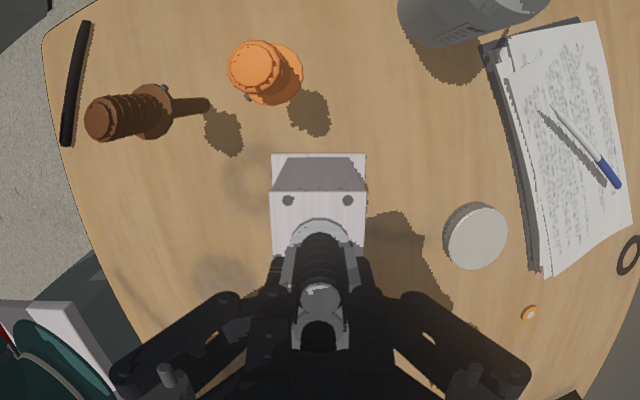

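View pics/s2.png

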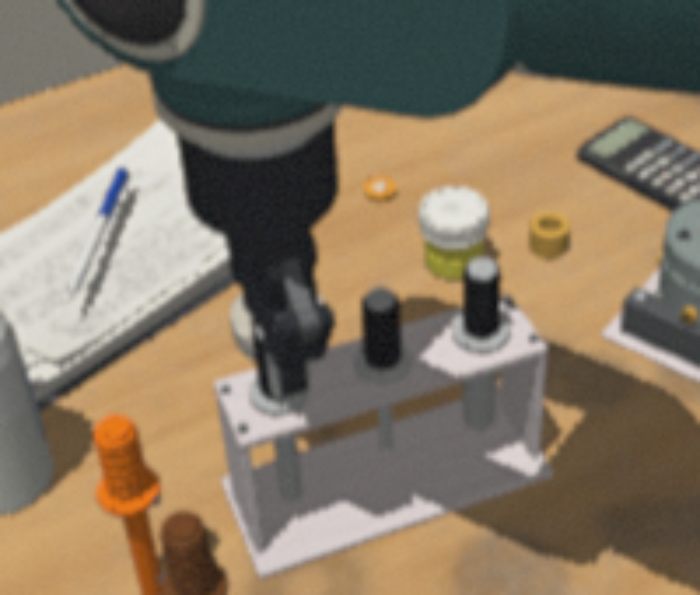

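```bash
python3 -m jog '[[0,0,10,0,15],[0,0,25,0,15],[0,0,50,0,15],[0,0,80,0,15],[0,0,110,0,15],[0,0,130,0,15],[0,0,130,0,15],[0,0,130,0,15]]'
python3 - <<'E'
from h import *
s=bot.observe();print(s["tcp_pos"],s["finger_gap"],s["contact_force"])
c=vision.camera_info("wrist"); i=vision.get_image("wrist"); cv2.imwrite("pics/w3.png",i[:,:,::-1]); np.save("w3.npy",c)
i=vision.get_image("scene"); cv2.imwrite("pics/s3.png",cv2.resize(i[100:300,180:380,::-1],None,fx=3,fy=3))
E
```

```text
time: 4.72
tcp_pos: [0.5612, 0.2663, 0.246]
tcp_rot: [1.345, 1.116, -1.34]
contact_force: [-0.4, -0.3, -2.9]
finger_gap: 0.0206
[0.56120809 0.26629044 0.24601758] 0.020585296453705423 [-0.35706699 -0.33030378 -2.8701334 ]
```

View pics/w3.png

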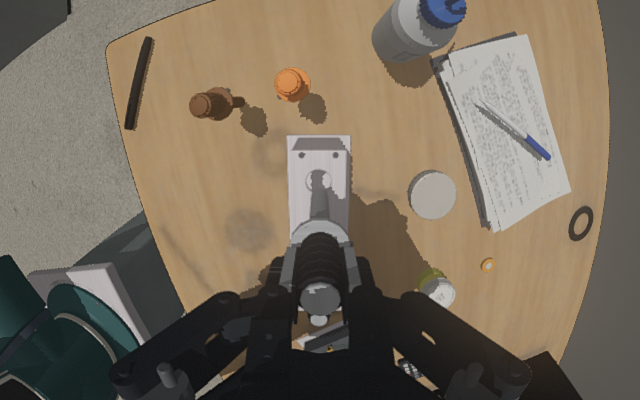

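View pics/s3.png

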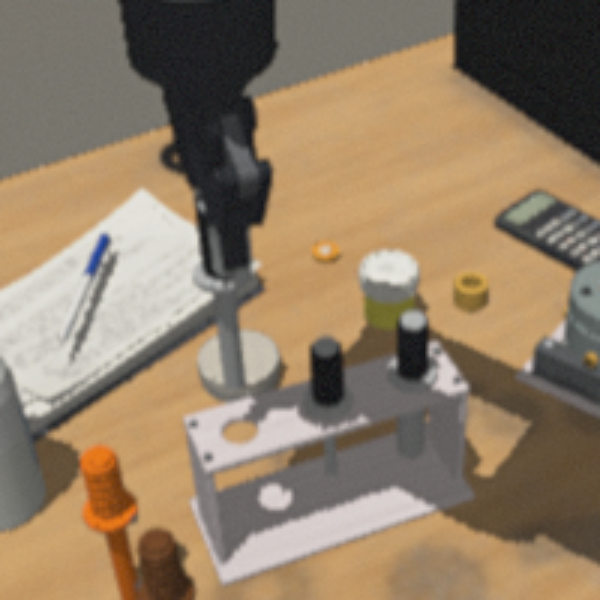

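Run:
```python
from h import *
i=cv2.imread("pics/w3.png"); cv2.imwrite("pics/w3c.png",cv2.resize(i[125:325,270:370],None,fx=4,fy=4,interpolation=cv2.INTER_CUBIC)[:600])
j=vision.get_image("scene")[:,:,::-1]; cv2.imwrite("pics/s3c.png",cv2.resize(j[170:270,230:330],None,fx=6,fy=6,interpolation=cv2.INTER_CUBIC))
```

```text
(no output)
```

View pics/w3c.png

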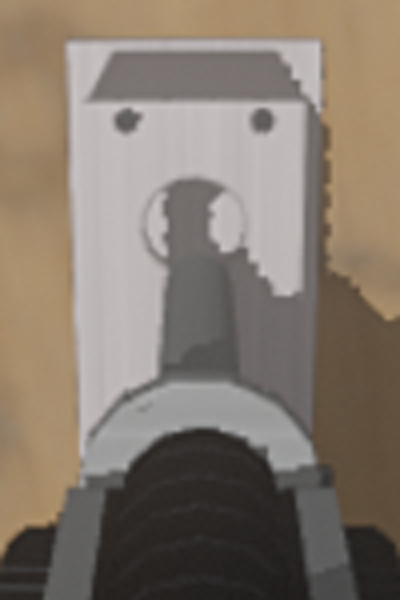

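View pics/s3c.png

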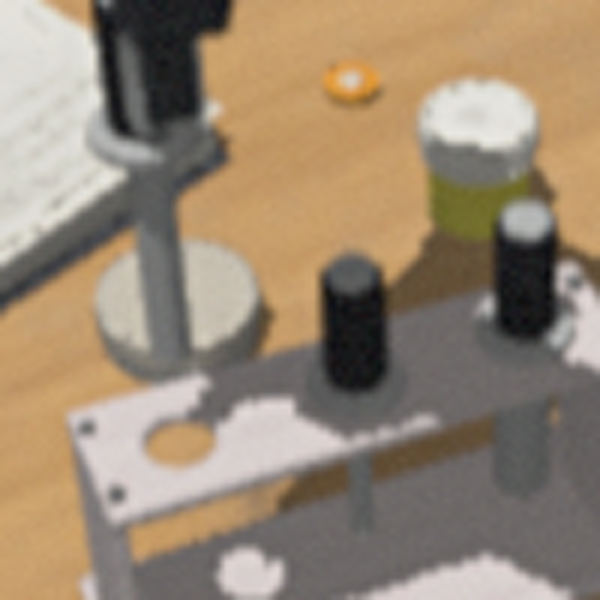

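Run:
```python
from h import *
c=np.load("w3.npy",allow_pickle=True).item()
# bottom near rim as seen from scene cam (cam at .074,.485): near side
cam=ray("scene",0,0)[0]; ax=np.array([.5612,.2665]); n=(cam[:2]-ax)/np.linalg.norm(cam[:2]-ax)
for v in (363,368): 
  o,d=ray("scene",230+171/6,170+v/6); p=ax+7e-3*n; t=((p-o[:2])@d[:2])/(d[:2]@d[:2]); print("scene tip",(o+t*d).round(4))
# wrist: tip +y rim
for v in (255,260):
  u=(270+199/4,125+v/4)
  for z in (.14,.145,.15): print(z,onz("wrist",*u,z,c).round(4))
# hole in the rack
print("hole2",onz("wrist",270+193/4,125+222/4,.102,c).round(4))
print("scene hole",onz("scene",230+180/6,170+442/6,.102).round(4))
# tip shank axis vs guard px at wrist: left/right edges
for z in (.235,.2,.16,.14): print(proj("wrist",[.5612,.2663,z],c))
```

```text
scene tip [0.556  0.2721 0.1401]
scene tip [0.5561 0.2723 0.1379]
0.14 [0.5627 0.274  0.14  ]
0.145 [0.563  0.2754 0.145 ]
0.15 [0.5633 0.2769 0.15  ]
0.14 [0.5625 0.2729 0.14  ]
0.145 [0.5628 0.2744 0.145 ]
0.15 [0.5631 0.2759 0.15  ]
hole2 [0.5608 0.271  0.102 ]
scene hole [0.5578 0.2715 0.102 ]
(np.float64(319.9983933983652), np.float64(251.1902817223426))
(np.float64(319.82574247379017), np.float64(226.16318090358706))
(np.float64(319.68428810973023), np.float64(205.64507893909033))
(np.float64(319.6287518765575), np.float64(197.5862490409224))
```

```bash
python3 -m jog '[[0,0,40,0,15],[0,-20,50,0,15],[-5,-60,50,0,15],[-10,-100,50,0,15],[-15,-140,50,0,15],[-20,-180,50,0,15],[-20,-220,50,0,15],[-20,-260,40,0,15]]';  python3 -m jog '[[0,-59,-40,0,15],[0,-59,-40,0,15],[0,-59,-40,0,15],[0,-59,-40,0,15],[0,-59,-40,0,15]]'
python3 - <<'E'
from h import *
s=bot.observe();print(s["tcp_pos"],s["finger_gap"],s["contact_force"])
c=vision.camera_info("wrist"); i=vision.get_image("wrist"); cv2.imwrite("pics/w4.png",cv2.resize(i[100:350,220:420,::-1],None,fx=2.4,fy=2.4,interpolation=cv2.INTER_CUBIC)); np.save("w4.npy",c)
i=vision.get_image("scene"); cv2.imwrite("pics/s4.png",cv2.resize(i[80:280,300:460,::-1],None,fx=3,fy=3,interpolation=cv2.INTER_CUBIC))
E
```

```text
time: 5.53
tcp_pos: [0.5404, 0.0044, 0.2846]
tcp_rot: [1.343, 1.116, -1.342]
contact_force: [1.2, -0.2, -0.6]
finger_gap: 0.0206
time: 5.95
tcp_pos: [0.5408, -0.0526, 0.2436]
tcp_rot: [1.343, 1.118, -1.344]
contact_force: [0.4, -0.1, -1.5]
finger_gap: 0.0205
[ 0.540836   -0.05259815  0.2436455 ] 0.020508698001076582 [ 0.39969601 -0.08380413 -1.50354287]
```

View pics/w4.png

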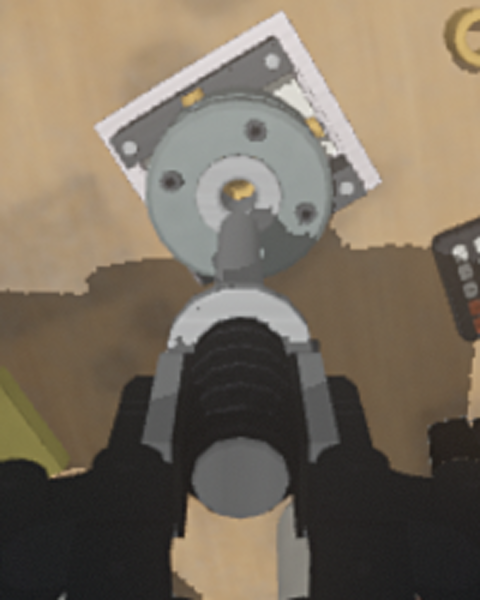

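View pics/s4.png

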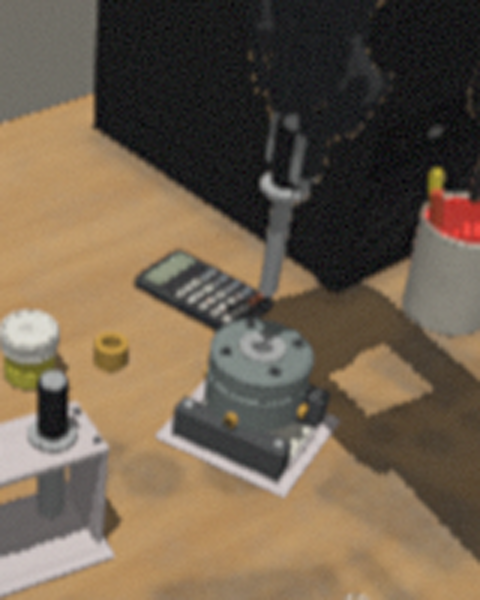

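Run:
```python
from h import *
i=vision.get_image("wrist")[:,:,::-1]; cv2.imwrite("pics/w4z.png",cv2.resize(i[155:225,285:355],(700,700),interpolation=cv2.INTER_CUBIC)[:600])
```

```text
(no output)
```

View pics/w4z.png

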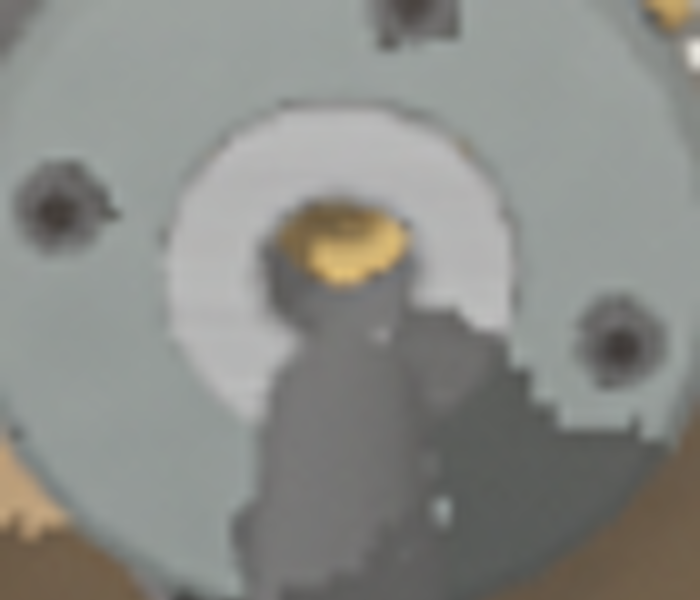

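Run:
```python
from h import *
c=vision.camera_info("wrist")
b=onz("wrist",285+34.2,155+26.9,.09,c);print("bore",b.round(4))
s=bot.observe();tz=s["tcp_pos"][2];print(s["tcp_pos"])
for L in (.101,.103,.105):
  r=onz("wrist",285+34.1,155+33.3,tz-L,c); print(L,"rim",r.round(4))
print([ (b+[18e-3*np.cos(a),18e-3*np.sin(a),0]).round(3) for a in (0,)], [proj("wrist",b+[0.018*np.cos(a),.018*np.sin(a),0],c) for a in np.radians([79.6,-10.4,169.6])])
```

```text
bore [ 0.5406 -0.0518  0.09  ]
[ 0.5411585  -0.05195168  0.24448972]
0.101 rim [ 0.5423 -0.0424  0.1435]
0.103 rim [ 0.5422 -0.043   0.1415]
0.105 rim [ 0.5421 -0.0436  0.1395]
[array([ 0.559, -0.052,  0.09 ])] [(np.float64(319.1721303417301), np.float64(164.2218934484195)), (np.float64(337.2766994410098), np.float64(181.89619049689634)), (np.float64(301.1256729087847), np.float64(181.9440289442705))]
```

```bash
python3 -m jog '[[0,-2,-20,0,15],[0,-2,-35,0,15],[0,-2,-41,0,15],[0,-2,-41,0,15],[0,-2,-41,0,15],[0,-2,-41,0,15],[0,-2,-41,0,15]]'
python3 - <<'E'
from h import *
s=bot.observe();print(s["tcp_pos"],s["contact_force"])
c=vision.camera_info("wrist"); np.save("w5.npy",c);i=vision.get_image("wrist")[:,:,::-1]; cv2.imwrite("pics/w5.png",i); cv2.imwrite("pics/w5z.png",cv2.resize(i[140:220,275:365],(800,711),interpolation=cv2.INTER_CUBIC)[:600])
i=vision.get_image("scene"); cv2.imwrite("pics/s5.png",cv2.resize(i[150:230,350:430,::-1],None,fx=7,fy=7,interpolation=cv2.INTER_CUBIC))
i=vision.get_image("top"); cv2.imwrite("pics/t5.png",cv2.resize(i[150:270,330:450,::-1],None,fx=5,fy=5,interpolation=cv2.INTER_CUBIC))
E
```

```text
time: 6.68
tcp_pos: [0.5412, -0.0549, 0.2038]
tcp_rot: [1.343, 1.116, -1.342]
contact_force: [0.5, -0.1, -1.4]
finger_gap: 0.0205
[ 0.5412079  -0.05485495  0.20380552] [ 0.48380312 -0.05998976 -1.37441252]
```

View pics/w5z.png

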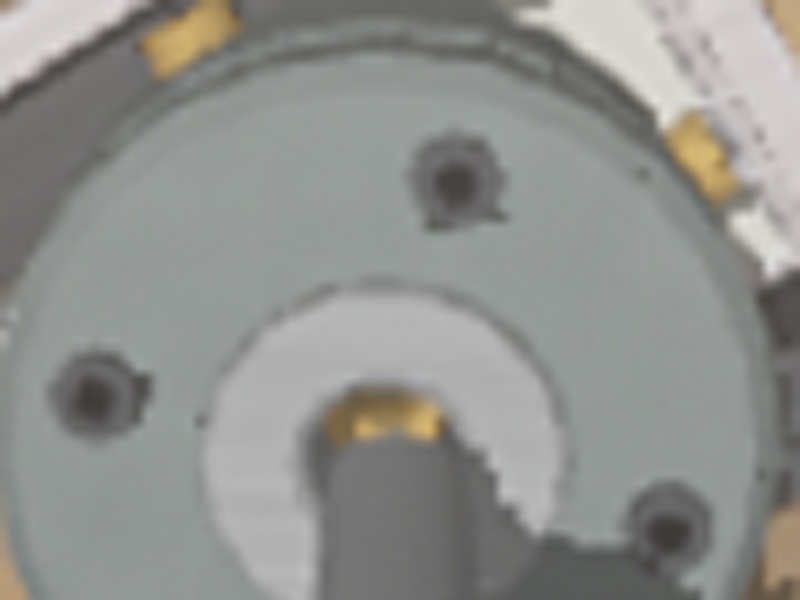

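View pics/s5.png

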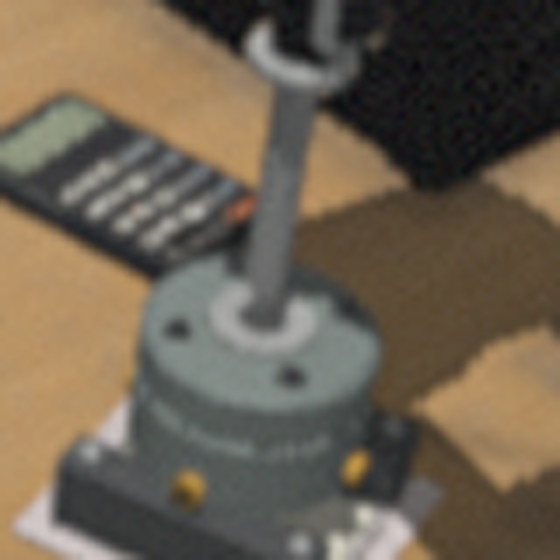

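View pics/t5.png

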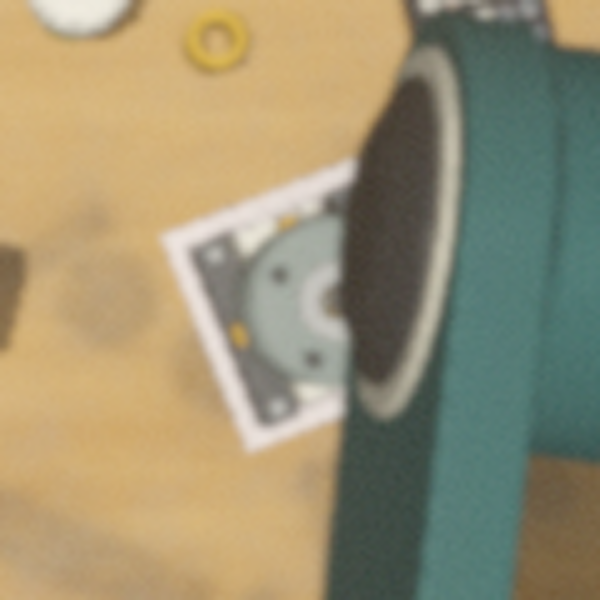

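```bash
python3 -m jog '[[-1.3,0.2,-3,0,15],[-1.3,0.2,-6,0,15],[-1.3,0.2,-6,0,15],[-1.3,0.2,-6,0,15]]'
python3 - <<'E'
from h import *
s=bot.observe();print(s["tcp_pos"],s["contact_force"])
c=vision.camera_info("wrist"); np.save("w6.npy",c);i=vision.get_image("wrist")[:,:,::-1]; cv2.imwrite("pics/w6.png",i); cv2.imwrite("pics/w6z.png",cv2.resize(i[155:215,280:360],(800,600),interpolation=cv2.INTER_CUBIC)[:600])
i=vision.get_image("scene"); cv2.imwrite("pics/s6.png",cv2.resize(i[170:220,360:420,::-1],None,fx=10,fy=10,interpolation=cv2.INTER_CUBIC))
E
```

```text
time: 7.17
tcp_pos: [0.5395, -0.0547, 0.1966]
tcp_rot: [1.343, 1.117, -1.343]
contact_force: [0.1, -0.4, -1.6]
finger_gap: 0.0205
[ 0.53947541 -0.05465734  0.1965915 ] [ 0.14153136 -0.43745545 -1.63373323]
```

View pics/w6z.png

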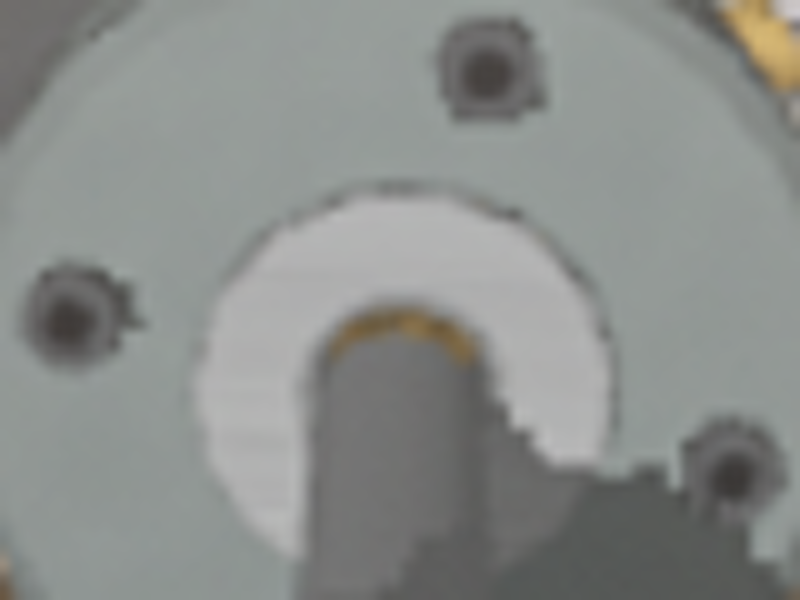

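View pics/s6.png

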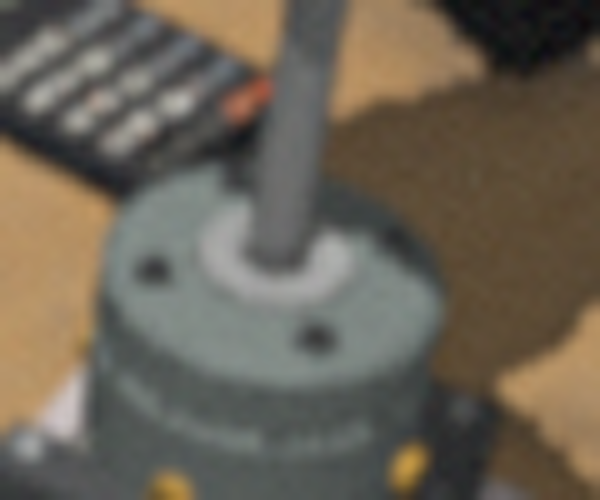

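Run:
```python
from h import *
i=cv2.imread("pics/w6.png"); g=cv2.cvtColor(i,cv2.COLOR_BGR2GRAY).astype(int)
np.set_printoptions(linewidth=250)
for v in (185,188,191,193,195,197,200): print(v,g[v,296:346])
print("cols"); 
for u in (314,317,320,323,326): print(u,g[165:200,u])
```

```text
185 [152 150 150 150 150 158 174 175 175 175 175 174 175 174 175 175 176 176 169 162 150 138 132 130 129 131 138 150 157 165 171 174 174 174 175 174 173 174 174 175 175 173 159 145 143 151 151 152 152 152]
188 [152 152 152 149 155 174 178 177 177 176 176 176 177 177 179 169 148 126 109 102 102 104 112 114 116 116 109  99  98 105 122 129 149 172 177 176 176 176 175 175 176 176 176 155 120 139 150 151 150 150]
191 [153 153 150 152 164 176 176 175 175 175 175 175 176 174 157 127 103 109 117 117 116 116 116 115 114 112 112 109 106 101  99  95 116 148 165 174 176 174 175 175 175 175 176 174 161 133 147 151 150 150]
193 [150 151 149 162 176 179 179 180 180 180 180 179 179 163 143 123 109 117 118 116 116 117 116 114 113 110 109 108 105 101  95  92 107 135 162 174 176 176 175 175 175 175 176 176 168 134 147 151 151 150]
195 [151 149 147 159 176 180 179 179 178 178 179 178 179 168 150 129 114 115 117 117 116 116 115 114 113 111 108 108 106 101  97  93  96 109 131 173 179 178 178 178 177 178 179 176 163 132 147 152 150 150]
197 [151 150 149 152 164 179 179 179 179 180 180 180 181 174 149 121 1
[... 376 characters left out ...]
154 155 146 138 152 180 180 180 179 179 177 174 175 175 169 152 122 109 107 113 117 117 118 117 117 117 117 117 117]
317 [153 153 153 153 153 154 155 154 137 148 175 180 179 180 179 178 177 175 174 162 138 108  93 104 115 118 116 115 117 117 116 115 115 116 115]
320 [153 153 152 153 153 153 154 151 126 138 175 181 180 180 179 178 176 177 175 158 129 106 110 116 116 115 114 113 113 113 113 113 113 113 113]
323 [152 154 153 154 152 153 154 151 141 149 173 180 180 179 179 179 177 176 174 166 150 125  96  99 107 108 109 109 108 108 108 108 108 108 108]
326 [103 100 136 155 154 153 155 154 146 140 149 174 180 180 179 179 177 177 174 175 171 158 140 122 110 104  99  95  95  95  97  96  96  97  96]
```

Run:
```python
from h import *
c=np.load("w6.npy",allow_pickle=True).item()
i=cv2.imread("pics/w6.png").astype(int)
print("sat col", [(v,(i[v,316:325].max(1)*0+i[v,316:325,2]-i[v,316:325,0]).mean().round(1)) for v in range(180,194)])
ux=np.array([.983,-.182,0]); uy=np.array([.182,.983,0])
for y in (-.0535,-.0525,-.0515,-.0505):
  b=np.array([.5405,y,.09]); f=lambda r,u:np.round(proj("wrist",b+r*u,c),2)
  print(y,"ctr",f(0,ux),"bossL/R",f(.018,-ux),f(.018,ux),"top",f(.018,uy),"holeTop",f(.0078,uy),"holeL/R",f(.0078,-ux),f(.0078,ux))
for z in (.0915,.093,.0945):
  for y in (-.0545,-.0525):
    t=np.array([.5395,y,z]); print(z,y,"tip rim", np.round(proj("wrist",t+.006*uy,c),2), "shank L/R 8mm up",np.round(proj("wrist",t-.007*ux+[0,0,.008],c),2),np.round(proj("wrist",t+.007*ux+[0,0,.008],c),2))
```

```text
sat col [(180, np.float64(-0.4)), (181, np.float64(0.1)), (182, np.float64(-0.2)), (183, np.float64(-1.0)), (184, np.float64(-0.9)), (185, np.float64(5.1)), (186, np.float64(25.9)), (187, np.float64(45.8)), (188, np.float64(36.8)), (189, np.float64(9.9)), (190, np.float64(1.2)), (191, np.float64(0.4)), (192, np.float64(0.6)), (193, np.float64(1.0))]
-0.0535 ctr [320.94 195.71] bossL/R [299.69 195.73] [342.17 195.71] top [320.94 175.09] holeTop [320.94 186.88] holeL/R [311.72 195.72] [330.15 195.71]
-0.0525 ctr [320.72 194.61] bossL/R [299.45 194.63] [341.98 194.6 ] top [320.72 173.94] holeTop [320.72 185.75] holeL/R [311.49 194.62] [329.95 194.6 ]
-0.0515 ctr [320.5 193.5] bossL/R [299.21 193.52] [341.79 193.5 ] top [320.5  172.79] holeTop [320.5  184.62] holeL/R [311.27 193.51] [329.74 193.5 ]
-0.0505 ctr [320.29 192.39] bossL/R [298.97 192.42] [341.6  192.39] top [320.28 171.64] holeTop [320.29 183.49] holeL/R [311.04 192.4 ] [329.54 192.39]
0.0915 -0.0545 tip rim [319.99 190.79] shank L/R 8mm up [311.44 200.7 ] [328.55 200.68]
0.0915 -0.0525 tip rim [319.55 188.54] shank L/R 8mm up [310.97 198.42] [328.12 198.41]
0.093 -0.0545 tip rim [319.99 191.32] shank L/R 8mm up [311.4 201.3] [328.59 201.29]
0.093 -0.0525 tip rim [319.55 189.06] shank L/R 8mm up [310.92 199.01] [328.17 199.  ]
0.0945 -0.0545 tip rim [319.99 191.86] shank L/R 8mm up [311.35 201.91] [328.64 201.9 ]
0.0945 -0.0525 tip rim [319.55 189.59] shank L/R 8mm up [310.87 199.61] [328.21 199.6 ]
```

```bash
python3 -m jog '[[0.7,0.5,-1,0,15],[0.7,0.5,-1,0,15],[0.7,0.5,-1,0,15],[0.7,0.5,-1,0,15]]'
python3 - <<'E'
from h import *
s=bot.observe();print(s["tcp_pos"],s["contact_force"])
c=vision.camera_info("wrist"); np.save("w7.npy",c);i=vision.get_image("wrist")[:,:,::-1]; cv2.imwrite("pics/w7.png",i); cv2.imwrite("pics/w7z.png",cv2.resize(i[155:215,280:360],(800,600),interpolation=cv2.INTER_CUBIC)[:600])
g=cv2.cvtColor(np.ascontiguousarray(i),cv2.COLOR_BGR2GRAY).astype(int)
np.set_printoptions(linewidth=250)
for v in (187,189,191,193,195,198,201): print(v,g[v,306:334])
i=i.astype(int)
print("sat col", [(v,(i[v,318:323,2]-i[v,318:323,0]).mean().round(1)) for v in range(180,194)])
E
```

```text
time: 7.6
tcp_pos: [0.5403, -0.0542, 0.1959]
tcp_rot: [1.343, 1.117, -1.343]
contact_force: [0.2, -0.4, -2.9]
finger_gap: 0.0205
[ 0.5403323  -0.05415507  0.19590114] [ 0.23795382 -0.43968208 -2.91663299]
187 [175 175 175 175 176 175 171 152 135 118 107 101  97  94  97 110 125 135 141 154 170 176 176 174 174 174 174 174]
189 [176 177 177 177 168 149 127 106 106 110 112 115 117 116 115 111 106 104 101 102 118 151 172 176 176 176 175 176]
191 [174 176 176 162 138 112 101 111 117 116 116 116 115 114 115 113 111 109 105 101  95 120 149 168 178 176 176 176]
193 [176 176 170 151 122 102 109 117 117 116 116 116 115 115 113 111 110 109 106 100  95  91  96 126 175 176 175 174]
195 [178 177 166 151 122 102 114 116 118 118 116 116 115 115 113 112 109 108 105 101  96  93  94 124 175 178 178 178]
198 [180 181 177 160 136 115 114 116 117 117 116 116 113 113 113 110 108 107 106 101  96  94  97 127 172 131 162 181]
201 [175 175 177 174 152 120 114 116 117 116 116 114 114 114 113 110 109 107 106 102  97  94  97 104 104 102 102 102]
sat col [(180, np.float64(-0.4)), (181, np.float64(0.0)), (182, np.float64(0.4)), (183, np.float64(-0.8)), (184, np.float64(-0.6)), (185, np.float64(-1.6)), (186, np.float64(6.6)), (187, np.float64(37.2)), (188, np.float64(30.0)), (189, np.float64(6.4)), (190, np.float64(0.0)), (191, np.float64(0.4)), (192, np.float64(1.2)), (193, np.float64(1.0))]
```

View pics/w7z.png

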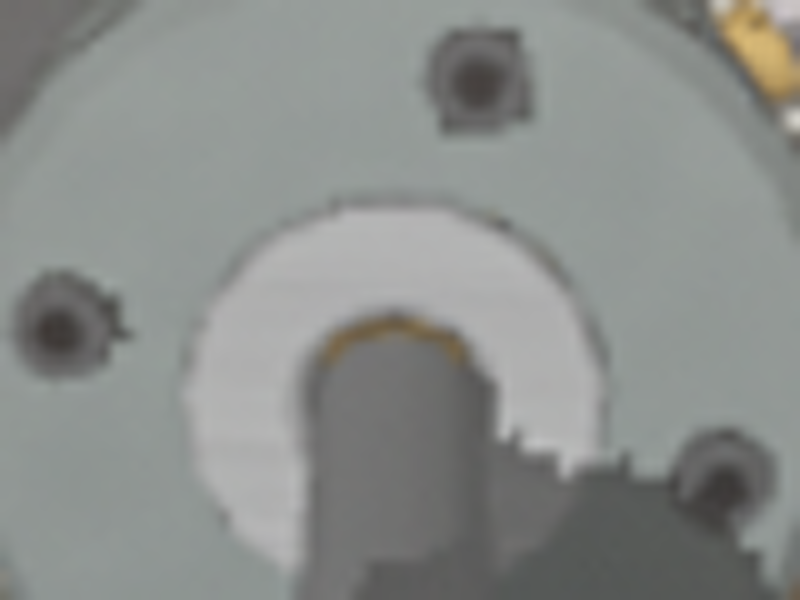

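```bash
for k in 1 2 3; do python3 -m jog '[[0,0,-1,0,15],[0,0,-1,0,15]]' | grep -v finger; done
```

```text
time: 7.82
tcp_pos: [0.5403, -0.0542, 0.1948]
tcp_rot: [1.343, 1.117, -1.343]
contact_force: [0.1, -0.8, -2.0]
time: 7.98
tcp_pos: [0.5403, -0.0542, 0.1937]
tcp_rot: [1.343, 1.117, -1.343]
contact_force: [-0.4, -0.1, -1.9]
time: 8.15
tcp_pos: [0.5403, -0.0542, 0.1927]
tcp_rot: [1.343, 1.117, -1.343]
contact_force: [-0.3, 0.8, -2.5]
```

```bash
python3 -m jog '[[0,0,-1,0,15],[0,0,-1,0,15]]'
```

```text
time: 8.32
tcp_pos: [0.5403, -0.0542, 0.1917]
tcp_rot: [1.343, 1.117, -1.343]
contact_force: [0.8, 0.4, -1.9]
finger_gap: 0.0206
```

```bash
python3 -m jog '[[0,0,-1,0,15],[0,0,-1,0,15]]'
```

```text
time: 8.48
tcp_pos: [0.5403, -0.0542, 0.1907]
tcp_rot: [1.343, 1.117, -1.343]
contact_force: [0.2, -0.2, -2.0]
finger_gap: 0.0206
```

Run:
```python
from h import *
i=vision.get_image("wrist")[:,:,::-1]; cv2.imwrite("pics/w8z.png",cv2.resize(i[155:215,280:360],(800,600),interpolation=cv2.INTER_CUBIC)[:600])
```

```text
(no output)
```

View pics/w8z.png

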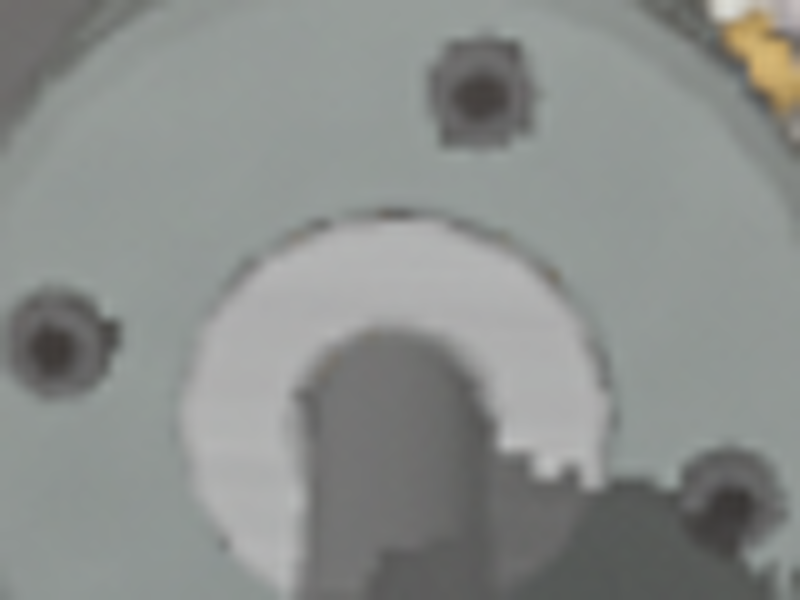

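```bash
python3 -m jog '[[0,0,-1,0,15],[0,0,-1,0,15]]'
```

```text
time: 8.7
tcp_pos: [0.5403, -0.0542, 0.1899]
tcp_rot: [1.343, 1.117, -1.343]
contact_force: [0.8, -0.5, -1.2]
finger_gap: 0.0205
```

```bash
python3 -m jog '[[0,0,-1,0,15],[0,0,-1,0,15]]'
```

```text
time: 8.87
tcp_pos: [0.5404, -0.0543, 0.1891]
tcp_rot: [1.343, 1.117, -1.343]
contact_force: [-0.1, -0.7, -1.1]
finger_gap: 0.0206
```

```bash
python3 -m jog '[[0,0,-1,0,15],[0,0,-1,0,15]]'
```

```text
time: 9.03
tcp_pos: [0.5402, -0.0543, 0.1875]
tcp_rot: [1.343, 1.117, -1.343]
contact_force: [-0.3, -2.0, -1.9]
finger_gap: 0.0205
```

```bash
python3 -m jog '[[0,0,-1,0,15],[0,0,-1,0,15]]'
```

```text
time: 9.2
tcp_pos: [0.5402, -0.0543, 0.1866]
tcp_rot: [1.343, 1.117, -1.343]
contact_force: [-0.1, -1.1, -2.3]
finger_gap: 0.0205
```

```bash
python3 -m jog '[[0,0,-1,0,15],[0,0,-2,0,15],[0,0,-2,0,15]]'
```

```text
time: 9.45
tcp_pos: [0.5403, -0.0542, 0.1846]
tcp_rot: [1.343, 1.117, -1.343]
contact_force: [0.1, -1.1, -1.9]
finger_gap: 0.0207
```

```bash
python3 -m jog '[[0,0,-1,0,15],[0,0,-2,0,15],[0,0,-2,0,15]]'
```

```text
time: 9.7
tcp_pos: [0.5403, -0.0542, 0.1827]
tcp_rot: [1.343, 1.117, -1.343]
contact_force: [-0.4, -1.3, -2.4]
finger_gap: 0.0205
```

```bash
python3 -m jog '[[0,0,-1,0,15],[0,0,-2,0,15],[0,0,-2,0,15]]'
```

```text
time: 9.95
tcp_pos: [0.5402, -0.0542, 0.1806]
tcp_rot: [1.343, 1.117, -1.343]
contact_force: [0.4, -2.1, -2.4]
finger_gap: 0.0207
```

```bash
python3 -m jog '[[0,-0.3,-2,0,15],[0,-0.3,-4,0,15],[0,-0.3,-4,0,15]]'
```

```text
time: 10.2
tcp_pos: [0.5402, -0.0544, 0.1763]
tcp_rot: [1.343, 1.117, -1.343]
contact_force: [0.6, -1.7, -2.4]
finger_gap: 0.0209
```

```bash
python3 -m jog '[[0,0,-1,0,15],[0,0,-2,0,15],[0,0,-3,0,15],[0,0,-4,0,15],[0,0,-4,0,15]]'
```

```text
time: 10.62
tcp_pos: [0.5403, -0.0545, 0.1727]
tcp_rot: [1.343, 1.117, -1.343]
contact_force: [-0.2, -1.6, -2.3]
finger_gap: 0.0204
```

```bash
python3 -m jog '[[0,0,-1,0,15],[0,0,-2,0,15],[0,0,-3,0,15],[0,0,-3,0,15]]'
```

```text
time: 10.95
tcp_pos: [0.5403, -0.0545, 0.1697]
tcp_rot: [1.343, 1.117, -1.343]
contact_force: [-0.8, -0.9, -2.5]
finger_gap: 0.0204
```

Now 1 mm steps towards the insert.

```bash
python3 -m jog '[[0,0,-1,0,15],[0,0,-2,0,15],[0,0,-2,0,15]]'
```

```text
time: 11.2
tcp_pos: [0.5403, -0.0545, 0.1677]
tcp_rot: [1.343, 1.117, -1.343]
contact_force: [0.7, -0.6, -2.7]
finger_gap: 0.0205
```

```bash
python3 -m jog '[[0,0,-1,0,15],[0,0,-1,0,15]]'
```

```text
time: 11.37
tcp_pos: [0.5403, -0.0545, 0.1667]
tcp_rot: [1.343, 1.117, -1.343]
contact_force: [-0.7, -1.4, -3.1]
finger_gap: 0.0206
```

```bash
python3 -m jog '[[0,0,-1,0,15],[0,0,-1,0,15]]'
```

```text
time: 11.53
tcp_pos: [0.5403, -0.0545, 0.1658]
tcp_rot: [1.343, 1.117, -1.343]
contact_force: [-0.1, -1.7, -1.6]
finger_gap: 0.0205
```

```bash
python3 -m jog '[[0,0,-1,0,15],[0,0,-1,0,15]]'
```

```text
time: 11.7
tcp_pos: [0.5403, -0.0545, 0.1647]
tcp_rot: [1.343, 1.117, -1.343]
contact_force: [0.1, -1.2, -3.0]
finger_gap: 0.0209
```

```bash
python3 -m jog '[[0,0,-1,0,15],[0,0,-1,0,15]]'
```

```text
time: 11.87
tcp_pos: [0.5403, -0.0545, 0.1637]
tcp_rot: [1.343, 1.117, -1.343]
contact_force: [0.7, -0.8, -2.1]
finger_gap: 0.0209
```

```bash
python3 -m jog '[[0,0,-1,0,15],[0,0,-1,0,15]]'
```

```text
time: 12.03
tcp_pos: [0.5403, -0.0545, 0.1627]
tcp_rot: [1.343, 1.117, -1.343]
contact_force: [0.1, -2.5, -3.5]
finger_gap: 0.0208
```

```bash
python3 -m jog '[[0,0,-0.5,0,15],[0,0,-0.5,0,15]]'
```

```text
time: 12.2
tcp_pos: [0.5403, -0.0545, 0.1623]
tcp_rot: [1.343, 1.117, -1.343]
contact_force: [-0.0, -1.4, -1.8]
finger_gap: 0.0204
```

```bash
python3 -m jog '[[0,0,-0.5,0,15],[0,0,-0.5,0,15]]'
```

```text
time: 12.37
tcp_pos: [0.5403, -0.0545, 0.1618]
tcp_rot: [1.343, 1.117, -1.343]
contact_force: [-0.0, -1.2, -1.8]
finger_gap: 0.0209
```

```bash
python3 -m jog '[[0,0,-0.5,0,15],[0,0,-0.5,0,15]]'
```

```text
time: 12.53
tcp_pos: [0.5403, -0.0545, 0.1613]
tcp_rot: [1.343, 1.117, -1.343]
contact_force: [0.4, -0.6, -2.8]
finger_gap: 0.0208
```

```bash
python3 -m jog '[[0,0,-0.5,0,15],[0,0,-1,0,15],[0,0,-1,0,15]]'
```

```text
time: 12.78
tcp_pos: [0.5405, -0.0545, 0.1609]
tcp_rot: [1.343, 1.116, -1.342]
contact_force: [-0.9, -2.3, 3.7]
finger_gap: 0.0207
```

```bash
python3 -m jog '[[0,0,-0.5,0,15],[0,0,-1,0,15],[0,0,-1,0,15]]'
```

```text
time: 13.03
tcp_pos: [0.5407, -0.0546, 0.1606]
tcp_rot: [1.343, 1.116, -1.342]
contact_force: [-3.0, -1.6, 10.0]
finger_gap: 0.0207
```

```bash
python3 -m jog '[[0,0,-0.5,0,15],[0,0,-1,0,15],[0,0,-1,0,15]]'
```

```text
time: 13.28
tcp_pos: [0.5408, -0.0546, 0.1598]
tcp_rot: [1.344, 1.115, -1.342]
contact_force: [-2.4, -2.1, 10.4]
finger_gap: 0.0204
```

```bash
python3 -m jog '[[0,0,-0.5,0,15],[0,0,-1,0,15],[0,0,-1,0,15]]'
```

```text
time: 13.53
tcp_pos: [0.5408, -0.0546, 0.1588]
tcp_rot: [1.344, 1.115, -1.342]
contact_force: [-1.9, -1.7, 11.1]
finger_gap: 0.0205
```

```bash
python3 -m jog '[[0,0,-0.5,0,15],[0,0,-1,0,15],[0,0,-1.5,0,15],[0,0,-2,0,15],[0,0,-2.5,0,15],[0,0,-3,0,15]]'
```

```text
time: 14.03
tcp_pos: [0.5408, -0.0546, 0.1561]
tcp_rot: [1.344, 1.115, -1.341]
contact_force: [-3.7, -2.0, 13.4]
finger_gap: 0.0208
```

```bash
python3 -m jog '[[0,0,-0.5,0,15],[0,0,-1,0,15],[0,0,-1.5,0,15],[0,0,-2,0,15],[0,0,-2.5,0,15],[0,0,-3,0,15]]'
```

```text
time: 14.53
tcp_pos: [0.5408, -0.0547, 0.1531]
tcp_rot: [1.344, 1.115, -1.341]
contact_force: [-3.6, -2.3, 14.0]
finger_gap: 0.0204
```

```bash
python3 -m jog '[[0,0,-0.5,0,15],[0,0,-1,0,15],[0,0,-1.5,0,15],[0,0,-2,0,15],[0,0,-2.5,0,15],[0,0,-3,0,15]]'
```

```text
time: 15.03
tcp_pos: [0.5408, -0.0547, 0.15]
tcp_rot: [1.344, 1.115, -1.341]
contact_force: [-3.3, -1.7, 14.0]
finger_gap: 0.0203
```

```bash
python3 -m jog '[[0,0,-0.5,0,15],[0,0,-1,0,15],[0,0,-1.5,0,15],[0,0,-2,0,15],[0,0,-2.5,0,15],[0,0,-3,0,15]]'
```

```text
time: 15.53
tcp_pos: [0.5408, -0.0547, 0.147]
tcp_rot: [1.344, 1.115, -1.342]
contact_force: [-3.8, -2.5, 13.7]
finger_gap: 0.0207
```

```bash
python3 -m jog '[[-0.1,0,-0.5,0,15],[-0.2,0,-1,0,15],[-0.3,0,-1.5,0,15],[-0.3,0,-2,0,15],[-0.3,0,-2.5,0,15],[-0.3,0,-3,0,15]]'
```

```text
time: 16.03
tcp_pos: [0.5406, -0.0547, 0.1441]
tcp_rot: [1.344, 1.115, -1.341]
contact_force: [-2.8, -2.2, 13.9]
finger_gap: 0.0207
```

```bash
python3 -m jog '[[0,0,-0.5,0,15],[0,0,-1,0,15],[0,0,-1.5,0,15],[0,0,-2,0,15],[0,0,-2.5,0,15],[0,0,-3,0,15]]'
```

```text
time: 16.53
tcp_pos: [0.5406, -0.0547, 0.141]
tcp_rot: [1.344, 1.115, -1.341]
contact_force: [-3.5, -1.5, 13.9]
finger_gap: 0.0205
```

```bash
python3 -m jog '[[0,0,-0.5,0,15],[0,0,-1,0,15],[0,0,-1,0,15]]'
```

```text
time: 16.78
tcp_pos: [0.5406, -0.0547, 0.1398]
tcp_rot: [1.344, 1.115, -1.341]
contact_force: [-1.8, -3.3, 11.2]
finger_gap: 0.0206
```

```bash
python3 -m jog '[[0,0,-0.5,0,15],[0,0,-1,0,15],[0,0,-1,0,15]]'
```

```text
time: 17.03
tcp_pos: [0.54, -0.0545, 0.1374]
tcp_rot: [1.343, 1.117, -1.343]
contact_force: [0.3, -2.7, -0.5]
finger_gap: 0.0205
```

```bash
python3 -m jog '[[0,0,0,0,15],[0,0,0,0,15],[0,0,0,0,15]]'
python3 - <<'E'
from h import *
i=vision.get_image("scene"); cv2.imwrite("pics/s9.png",cv2.resize(i[170:250,350:430,::-1],None,fx=7,fy=7,interpolation=cv2.INTER_CUBIC))
E
```

```text
time: 17.28
tcp_pos: [0.5399, -0.0545, 0.1371]
tcp_rot: [1.343, 1.117, -1.343]
contact_force: [-0.5, -3.1, -2.5]
finger_gap: 0.0206
```

View pics/s9.png

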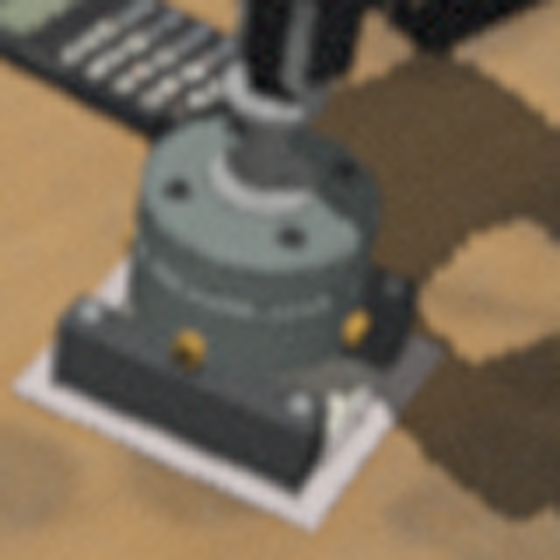

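```bash
python3 -m jog '[[0,0,-0.5,0,15],[0,0,-1,0,15],[0,0,-1,0,15],[0,0,-1,0,15]]'; python3 -m jog '[[0,0,5,0,15],[0,0,15,0,15],[0,0,30,0,15],[0,0,45,0,15],[0,0,60,0,15],[0,0,75,0,15],[0,0,90,0,15],[0,0,90,0,15]]'; python3 -m jog '[[0,0,30,0,15],[0,0,60,0,15],[-5,30,60,0,15],[-5,70,70,0,15],[-5,110,70,0,15],[-5,150,70,0,15],[0,190,70,0,15],[0,210,70,0,15]]'
```

```text
time: 17.67
tcp_pos: [0.54, -0.0545, 0.1363]
tcp_rot: [1.343, 1.117, -1.343]
contact_force: [-0.3, -2.5, -2.9]
finger_gap: 0.0208
time: 18.33
tcp_pos: [0.5409, -0.0545, 0.2304]
tcp_rot: [1.345, 1.114, -1.339]
contact_force: [0.5, -0.5, -1.1]
finger_gap: 0.0206
time: 19.0
tcp_pos: [0.5398, 0.1592, 0.2958]
tcp_rot: [1.342, 1.119, -1.342]
contact_force: [-0.3, -0.1, -3.0]
finger_gap: 0.0208
```

```bash
python3 -m jog '[[10,40,0,0,15],[18,80,0,0,15],[21.4,107,-20,0,15],[21.4,107,-50,0,15],[21.4,107,-50,0,15],[21.4,107,-50,0,15]]'
python3 - <<'E'
from h import *
s=bot.observe();print(s["tcp_pos"],s["contact_force"])
i=vision.get_image("wrist")[:,:,::-1]; cv2.imwrite("pics/w10z.png",cv2.resize(i[125:325,270:370],None,fx=4,fy=4,interpolation=cv2.INTER_CUBIC)[:600])
i=vision.get_image("top"); cv2.imwrite("pics/t10.png",cv2.resize(i[180:240,360:430,::-1],None,fx=8,fy=8,interpolation=cv2.INTER_CUBIC))
E
```

```text
time: 19.5
tcp_pos: [0.5608, 0.2623, 0.2449]
tcp_rot: [1.34, 1.118, -1.346]
contact_force: [0.7, 0.5, -1.9]
finger_gap: 0.0205
[0.56075957 0.26230571 0.24493393] [ 0.6628195   0.45157466 -1.90275335]
```

View pics/w10z.png

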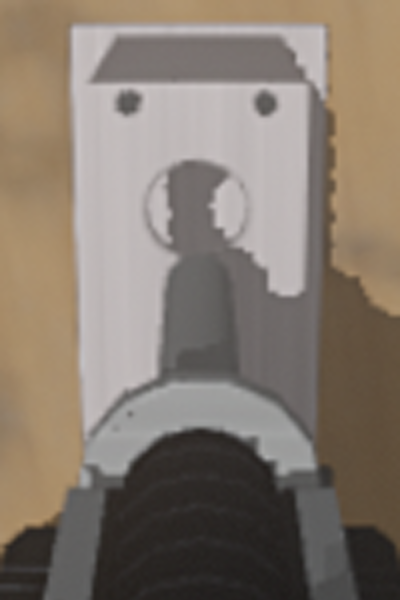

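View pics/t10.png

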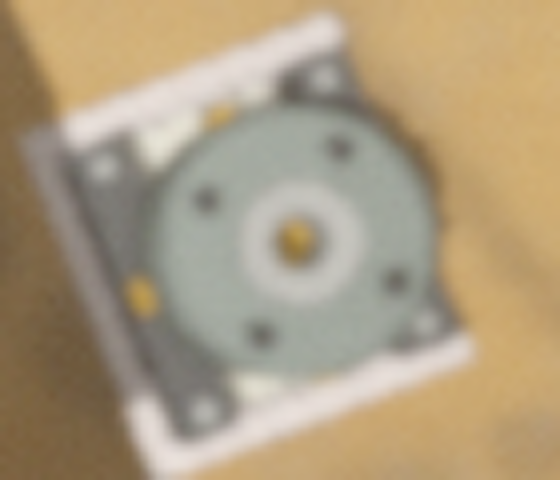

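```bash
python3 -m jog '[[0,5.5,-10,0,15],[0,5.5,-25,0,15],[0,5.5,-35,0,15],[0,5.5,-35,0,15],[0,5.5,-35,0,15]]'
python3 - <<'E'
from h import *
s=bot.observe();print(s["tcp_pos"],s["contact_force"])
i=vision.get_image("wrist")[:,:,::-1]; cv2.imwrite("pics/w11z.png",cv2.resize(i[125:325,270:370],None,fx=4,fy=4,interpolation=cv2.INTER_CUBIC)[:600])
E
```

```text
time: 20.02
tcp_pos: [0.5611, 0.2677, 0.2104]
tcp_rot: [1.342, 1.117, -1.344]
contact_force: [0.4, 0.5, -1.5]
finger_gap: 0.0204
[0.561082   0.26769358 0.21042679] [ 0.4199181   0.45395207 -1.5332477 ]
```

View pics/w11z.png

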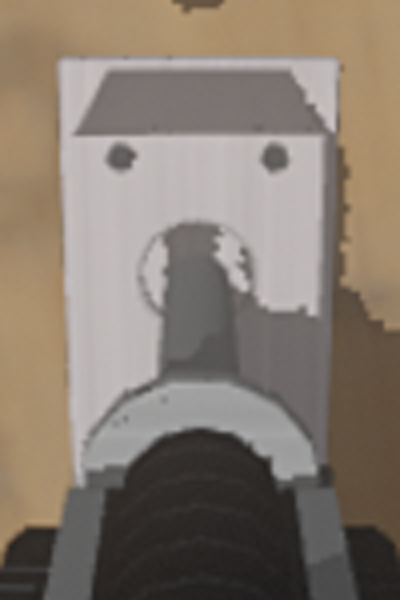

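```bash
python3 -m jog '[[0,0.5,-3,0,15],[0,0.5,-6,0,15],[0,0.5,-9,0,15],[0,0.5,-12,0,15],[0,0.5,-12,0,15]]'
```

```text
time: 20.48
tcp_pos: [0.5612, 0.2684, 0.1986]
tcp_rot: [1.342, 1.117, -1.344]
contact_force: [-0.5, -0.3, -2.1]
finger_gap: 0.0206
```

```bash
python3 -m jog '[[0,0,-10,0,15],[0,0,-20,0,15],[0,0,-30,0,15],[0,0,-40,0,15],[0,0,-50,0,15],[0,0,-60,0,15],[0,0,-70,0,15],[0,0,-70,0,15]]'
```

```text
time: 21.15
tcp_pos: [0.5606, 0.2682, 0.1266]
tcp_rot: [1.341, 1.118, -1.346]
contact_force: [0.3, -0.2, -2.1]
finger_gap: 0.0204
```

```bash
python3 -m jog '[[0,0,-4,0,15],[0,0,-8,0,15],[0,0,-8,0,15],[0,0,-8,0,15]]'
```

```text
time: 21.48
tcp_pos: [0.5615, 0.2685, 0.1216]
tcp_rot: [1.343, 1.117, -1.343]
contact_force: [0.1, -0.2, -1.1]
finger_gap: 0.0206
```

```bash
python3 -m jog '[[0,0,-1,0,15],[0,0,-2,0,15],[0,0,-2,0,15]]'
```

```text
time: 21.73
tcp_pos: [0.5614, 0.2685, 0.1194]
tcp_rot: [1.343, 1.117, -1.343]
contact_force: [0.3, -0.5, -1.0]
finger_gap: 0.0205
```

```bash
python3 -m jog '[[0,0,-1,0,15],[0,0,-2,0,15],[0,0,-2,0,15]]'
```

```text
time: 21.98
tcp_pos: [0.5613, 0.2685, 0.1172]
tcp_rot: [1.343, 1.117, -1.343]
contact_force: [-0.2, -0.3, -1.9]
finger_gap: 0.0208
```

```bash
python3 -m jog '[[0,0,-1,0,15],[0,0,-1,0,15]]'
```

```text
time: 22.15
tcp_pos: [0.5614, 0.2685, 0.1162]
tcp_rot: [1.343, 1.117, -1.343]
contact_force: [0.9, -0.8, -1.9]
finger_gap: 0.0205
```

```bash
python3 -m jog '[[0,0,-1,0,15],[0,0,-1,0,15]]'
```

```text
time: 22.32
tcp_pos: [0.5615, 0.2685, 0.1155]
tcp_rot: [1.343, 1.117, -1.343]
contact_force: [0.7, 0.3, -0.7]
finger_gap: 0.0202
```

```bash
python3 -m jog '[[0,0,-1,0,15],[0,0,-1,0,15]]'
```

```text
time: 22.48
tcp_pos: [0.5615, 0.2686, 0.1155]
tcp_rot: [1.343, 1.117, -1.342]
contact_force: [-4.6, -2.5, 8.3]
finger_gap: 0.0204
```

```bash
python3 -m jog '[[0,0,1,0,15],[0,0,1,0,15]]'; python3 -m jog '[[0,0,1,0,30],[0,0,1,0,50],[0,0,1,0,70],[0,0,1,0,85],[0,0,1,0,85],[0,0,1,0,85],[0,0,1,0,85],[0,0,1,0,85]]'; python3 -m jog '[[0,0,20,0,85],[0,0,60,0,85],[0,0,100,0,85],[0,0,140,0,85],[0,0,170,0,85],[0,0,170,0,85],[0,0,170,0,85]]'
python3 - <<'E'
from h import *
s=bot.observe();print(s["tcp_pos"],s["contact_force"])
i=vision.get_image("wrist")[:,:,::-1]; cv2.imwrite("pics/w12.png",i)
i=vision.get_image("scene"); cv2.imwrite("pics/s12.png",cv2.resize(i[150:300,190:350,::-1],None,fx=4,fy=4,interpolation=cv2.INTER_CUBIC))
E
```

```text
time: 22.65
tcp_pos: [0.5615, 0.2685, 0.1155]
tcp_rot: [1.343, 1.117, -1.343]
contact_force: [0.2, 0.3, -1.4]
finger_gap: 0.0202
time: 23.32
tcp_pos: [0.5614, 0.2685, 0.1164]
tcp_rot: [1.343, 1.117, -1.343]
contact_force: [0.1, -0.0, -0.1]
finger_gap: 0.085
time: 23.9
tcp_pos: [0.5618, 0.2687, 0.2885]
tcp_rot: [1.345, 1.116, -1.34]
contact_force: [1.1, 0.2, -0.7]
finger_gap: 0.0848
[0.56183063 0.26867898 0.28850341] [ 1.11816161  0.16005035 -0.73481596]
```

View pics/w12.png

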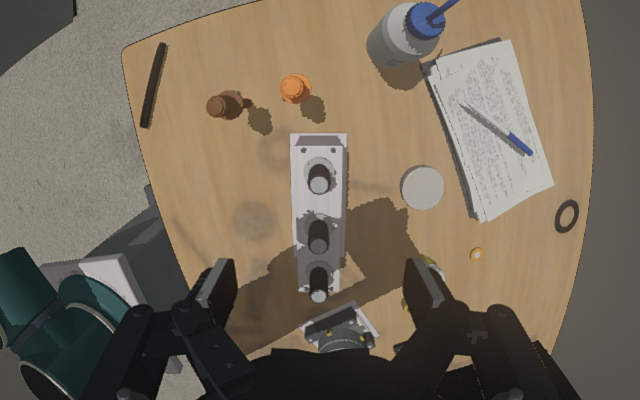

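View pics/s12.png

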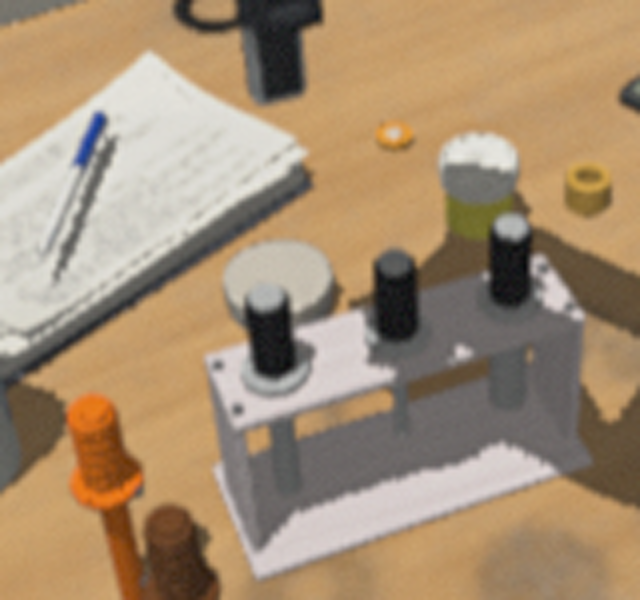

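```bash
python3 -m jog '[[0,-40,0,0,85],[-5,-80,0,0,85],[-10,-120,0,0,85],[-15,-160,0,0,85],[-20,-200,0,0,85],[-25,-240,0,0,85],[-30,-280,0,0,85],[-32,-320,0,0,85]]'; python3 -m jog '[[-2,-40,0,0,85],[-4,-80,-30,0,85],[-4,-84,-70,0,85],[-4,-84,-100,0,85],[-4,-84,-110,0,85],[-4,-84,-110,0,85],[-4,-84,-110,0,85]]'
python3 - <<'E'
from h import *
s=bot.observe();print(s["tcp_pos"],s["contact_force"])
c=vision.camera_info("wrist"); np.save("w13.npy",c)
i=vision.get_image("wrist")[:,:,::-1]; cv2.imwrite("pics/w13.png",i); u,v=proj("wrist",[.5403,-.0518,.09],c); print(u,v,ray("wrist",u,v,c)[0])
u,v=int(u),int(v); cv2.imwrite("pics/w13z.png",cv2.resize(i[max(0,v-30):v+30,u-40:u+40],None,fx=10,fy=10,interpolation=cv2.INTER_CUBIC))
E
```

```text
time: 24.67
tcp_pos: [0.5282, -0.0532, 0.285]
tcp_rot: [1.342, 1.118, -1.344]
contact_force: [1.6, -0.2, -0.7]
finger_gap: 0.0851
time: 25.25
tcp_pos: [0.5255, -0.1351, 0.1771]
tcp_rot: [1.342, 1.118, -1.343]
contact_force: [0.8, 0.4, 1.6]
finger_gap: 0.0852
[ 0.52554625 -0.13508151  0.17709262] [0.77296498 0.41828116 1.61241051]
319.08908939925067 95.45567919582152 [ 0.54053653 -0.05339995  0.31945169]
```

View pics/w13.png

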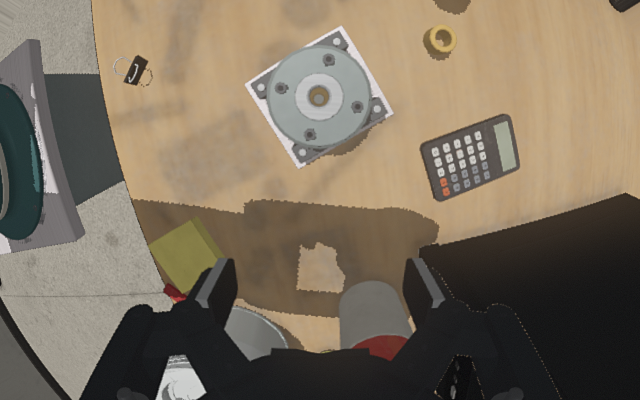

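View pics/w13z.png

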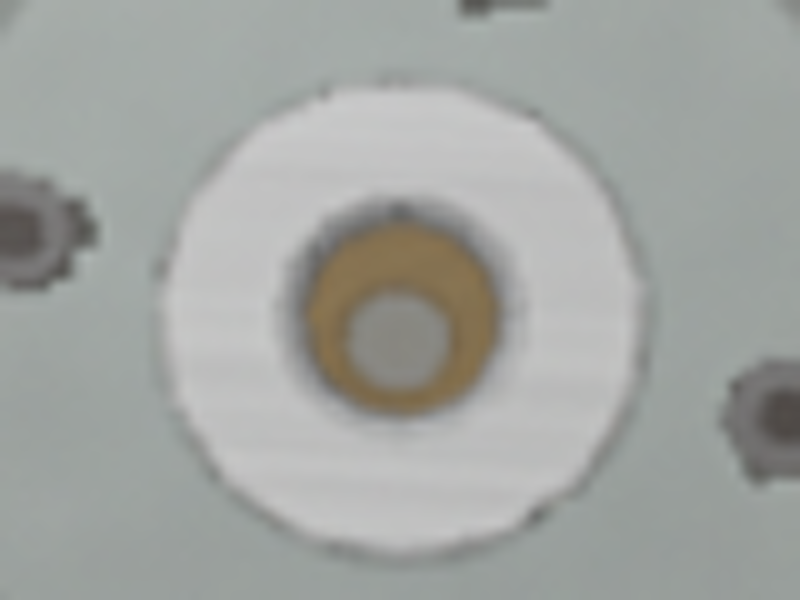

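```bash
python3 -c "
from cell import bot
print(bot.sign_off())"
```

```text
the job is handed in; nothing more can be done
None
```

I pushed the insert out with the 14 mm drift, put the drift back in its hole at the rack's +y end, and handed the job in after about 25 s of the 67 s allowed. No verdict came back, so everything below is from my own checks.

**The push:** The drift met the insert with the tool point (TCP) at about 161 mm. The insert slid about 23 mm at a steady push of roughly 13 to 17 N. The force then fell back to the drift's own weight, which means the insert let go. I lowered another 1 mm before pulling the drift out.

**Insert on the pad:** The last wrist picture, looking down the bore, shows the brass ring centred with the pad visible through its aperture. Its apparent size fits the insert lying on the pad (top at about 30 mm). It could not on its own rule out an insert a few millimetres higher. That it dropped also rests on the force falling away and the drift tip being below the release height. No side view of the insert was available.

**Drift in the rack:** The guard met the plate at the same height as when I took the drift out. The last views show it hanging upright, with the other drifts, the pot, the tin and the spare insert where they were. The gripper was open and clear of everything.

**What disagreed:**
- The scene camera put points about 3 to 5 mm away from the other cameras, so I aligned the drift over the bore from the wrist view and by feel.
- A side force of up to about 4 N showed while the drift was in the bore.
- I sent three identical 1 mm descent moves, just before the drift entered the bore, from a shell loop instead of typing each one; every other move was typed singly.

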